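Hang the spare padlock on the porch hook beside the first

ROBOT

A 6-joint arm with a two-finger parallel gripper is mounted at the origin on the work surface. World frame = base frame: x ahead of the robot, y to its left, z up, the work surface at z = 0. Lengths are in m, angles in degrees, forces in N, time in s.
With the tool pointing down it reaches from about 0.325 to 0.875 m from the base axis. Payload 4.4 kg.
Tool frame: the origin (TCP) lies on the centre line of the jaws, within the pads' length; the fingertips stand 14 mm ahead of it and the grasp point (between the pads) lies 5 mm behind it; z points along the fingers, y is the line along which they close (so a half turn about z gives the same grasp; the last joint's range is limited). The gripper opens to 85 mm and grips with 20 to 120 N. Pads are 22 mm wide; open, the fingers measure 114 mm over their backs; the gripper's body (76 mm by 85 mm) begins 54 mm behind the grasp point. The pads swing forward as they close: fully open they stand 13 mm farther back than shut.
Start: joints at [61.163, 11.837, 88.321, -0, 79.842, -8.623], TCP at [0.199, 0.54, 0.245] pointing down, gripper open.
Joint ranges: [-156.59, 156.59], [-49.26, 127.26], [12.9, 141.05], [-63.56, 243.56], [4.71, 150.69], [-161.64, 161.64]. Speed limits (degrees/s): [159.86, 159.86, 180, 180, 180, 180].

INTERFACE

Orientations are given as a 3x3 rotation matrix whose columns are the frame's x, y, z axes.
In Python, from plant import bot gives the robot as it stands. The module is installed in compiled form; this text tells all that it offers.
- The arm moves only by the tool arm_command, never from a script. Its argument "moves" is a list of rows, each an object of numbers: "x", "y", "z": the shift along the tool's x, y, z as a fraction of full scale; "wx", "wy", "wz": the turn, a rotation vector about the tool's x, y, z as a fraction of full scale. A call has 1 to 12 rows; each row is the pose to reach, as a shift and turn from the pose commanded when the call began, along the tool's axes at that moment, turning the shorter way round; what a row does not reach only later rows make up. Full scale, the value 1, is 0.2 m for a shift and 360 degrees for a turn. A row lasts 1/10 s, in which the tool goes at most 50 mm and 8.59 degrees, less where a joint would pass 70% of its speed; a pose out of reach is approached as far as the arm can. A call with a number of a shift or a turn outside -1 to 1 is refused whole. A call with a gripper value outside its range is refused whole. "claw" is the opening, from -1 (shut) to 1 (fully open), set as the call begins (left out, the last holds). The fingers move at their own pace and stop on an object; "squeeze" is the grip in N (left out, the last holds). Time passes only in rows, so rows that repeat a pose let the fingers close. It gives the time, the measured TCP pose, the force, the opening and the grip force at its end, in the units of the state.
- bot.get_state(): the state, without advancing time (a new reading comes with each control period).
- bot.capture(name): name is "side" or "top" or "wrist"; returns (picture, depth): 400x640x3 uint8, blue, green, red; 400x640 float32, m along the optical axis (not along the pixel's ray), 0 where there is no reading.
- bot.get_calibration(name): a dict with "K" (3x3 intrinsics, pixels), "k1" (the pictures are not rectified: a ray, as slopes to the right and down, at radius r is drawn at 1 + k1 r^2 times it, then the intrinsics apply), "rvec" (rotation vector, rad) and "tvec" (3), from world to camera coordinates, as OpenCV has them. Camera axes: x right, y down, z forward; pixel columns grow to the right and rows downward; lengths in m; the calibration is good to about 2 mm. A picture is of the moment at which its call begins: read the wrist's pose just before it. get_calibration takes no time and is no camera call; for the wrist camera it gives the pose at the moment of the call.
- bot.job_done(): hands the job in; it is judged then, once.
The state is a dict: "time_s": time; "joint_pos": joint angles; "qd": joint speeds; "effort": joint torques, N m; "tool_pos": TCP position; "tool_rot": TCP orientation; "ft_force": force on the tool from outside, world axes, zero at the start; "ft_torque": the same for the moment, N m; "opening": finger opening in m; "gripper_force": force on a finger pad.
Only numpy, scipy, OpenCV 4.12 (cv2) and the standard library are available. Lean on these libraries where they do the work, as an engineer would, in place of code of your own. Each camera call takes 0.05 s, during which the arm holds its last target. There are 200 camera calls.

TASK

Hang the big long-shackle padlock that stands on the tray onto the hook of the short post, by its shackle, between the padlock already hanging there and the hook's upturned tip. Do not shift or knock off the padlock that already hangs there, and leave the small padlock on the tray alone; let go and leave the big one hanging still.

Things in the scene. Friction and masses are not known exactly. Their poses are not given: they have to be found in the camera images.
- lock_spare: Big padlock to hang, upright on the white tray: brass block 60 wide (own y) x 24 (x) x 50 mm high, 0.26-0.44 kg. Its closed 9 mm steel shackle is 52 mm wide outside, 34 inside (along y); legs straight from 50 to 97 mm up, crown underside 110, top 120 mm up; the hook passes through it along own x. Same either way round. Origin: centre of underside, z up. The rest of the tray is under 90 mm high.
- lock_hung: An identical big padlock that already hangs by its shackle on the hook near the post, its own x along the hook. Origin: centre of its underside, z up.
- lock_small: The small padlock on the tray, to be left alone: brass block 40 x 18 x 34 mm with a short shackle, 67 mm high overall. Origin: centre of its underside, z up.
- post: Fixed white post 80 mm square (cap 94), 202 mm high, with a hook of 8 mm steel bar. Origin: centre of its foot, z up. Hook points to own -x at own y = 0: level bar, centre line 170 mm up, from x = -40 to -165 mm, then turned up to x = -178 mm, tip top 194 mm up. First padlock hangs at x = -72 to -80 mm. A big padlock hung on the bar has its underside 63 mm above the work surface.
Not all that is in view belongs to the job. Leave any purple or red look-alike of the lock_hung alone.

How it is judged:
By the outcome, as a careful person would: the job done as asked, in the order asked, and still so for the second after the job is handed in, with the robot touching nothing.
It also fails if it takes over 43 s, if anything falls off the work surface, if the arm or the gripper's body presses on something with over 40 N, if the wrist force passes 120 N, or if a joint passes its speed limit or range.

## Working session

There is one attempt and no reset: what is moved stays moved. The work goes in short steps, Python scripts to look and compute and a tool call to move; the robot and the scene stay as the last step left them, time stands still between calls to the robot, and variables do not carry over. Pictures are saved under pics/ and viewed, at most 10 in all, crops included, and the job is handed in when it is done.

Besides the shell and the picture viewer there is one more tool, called after "Emit:" by a JSON object that holds its "op" and its "data". arm_command: Moves the arm, as the interface text tells. Its arguments: {"type":"object","properties":{"moves":{"type":"array","items":{"type":"object","properties":{"x":{"type":"number","minimum":-1,"maximum":1},"y":{"type":"number","minimum":-1,"maximum":1},"z":{"type":"number","minimum":-1,"maximum":1},"wx":{"type":"number","minimum":-1,"maximum":1},"wy":{"type":"number","minimum":-1,"maximum":1},"wz":{"type":"number","minimum":-1,"maximum":1}}}},"claw":{"type":"number"},"squeeze":{"type":"number"}},"required":["moves"]}

```bash
mkdir -p pics
cat > h.py <<'E'
import numpy as np, cv2
from plant import bot
def cam(n):
    c=bot.get_calibration(n); p,d=bot.capture(n); R=cv2.Rodrigues(np.array(c["rvec"],float))[0]
    return dict(p=p,d=d,K=np.array(c["K"]),k1=c["k1"],R=R,t=np.array(c["tvec"],float).ravel())
def pts(c):
    h,w=c["d"].shape; u,v=np.meshgrid(np.arange(w),np.arange(h)); uv=np.stack([u,v],-1).reshape(-1,1,2).astype(float)
    n=cv2.undistortPoints(uv,c["K"],np.array([c["k1"],0,0,0.])).reshape(h,w,2)
    r=np.dstack([n,np.ones((h,w))]); P=(r*c["d"][...,None]-c["t"])@c["R"]; P[c["d"]==0]=np.nan
    return P, r@c["R"], -c["R"].T@c["t"]
E
python3 - <<'E'
from h import *
s=bot.get_state();print(s["time_s"],s["tool_pos"],s["tool_rot"],s["opening"])
for n in("side","top"):
    c=cam(n);cv2.imwrite(f"pics/{n}.png",c["p"]);np.savez(f"{n}.npz",**c);print(n,-c["R"].T@c["t"],c["R"][2])
E
```

```text
0.0 [0.19832797 0.53893105 0.24410621] [[-9.38410222e-01  3.45521405e-01 -1.10181773e-03]
 [ 3.45522995e-01  9.38408132e-01 -2.00955757e-03]
 [ 3.39609562e-04 -2.26649273e-03 -9.99997374e-01]] 0.0849872133033783
side [-0.02237695 -0.42890651  0.72461197] [ 0.5322522   0.50737058 -0.67770399]
top [0.32125151 0.04018453 1.31259644] [ 0.10199513  0.02693205 -0.99442026]
```

View pics/side.png

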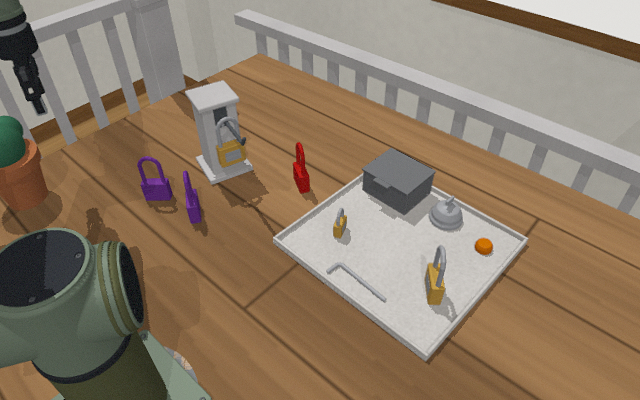

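View pics/top.png

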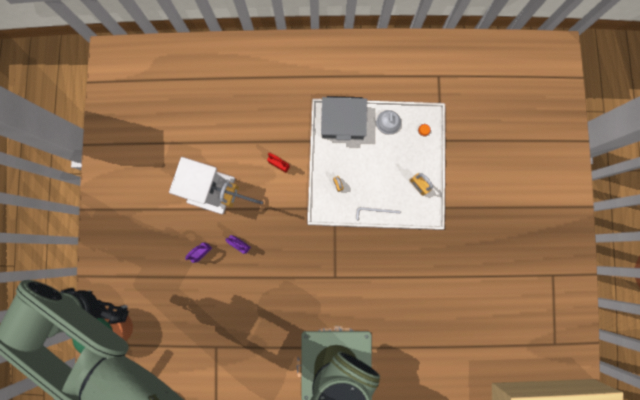

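The side view shows the post at (215,130) with its hung lock at (230,145), and the spare at (437,275). In the top view the post cap is at (190,178), its hook runs to about (262,203), and the spare is at (422,185).

Run:
```python
from h import *
for n,box in(("top",(395,160,450,210)),("side",(415,235,460,315))):
    c=np.load(n+".npz");P,r,o=pts(c);x0,y0,x1,y1=box
    Q=P[y0:y1,x0:x1];hsv=cv2.cvtColor(c["p"],cv2.COLOR_BGR2HSV)[y0:y1,x0:x1]
    z=Q[...,2];print(n,"tray z",np.nanmedian(z))
    br=(hsv[...,1]>110)&(hsv[...,0]>12)&(hsv[...,0]<32)&(z>.012); q=Q[br]
    if n=="top": q=q[(q[:,2]>.04)]
    print("brass",len(q),np.percentile(q,[2,50,98],axis=0).round(4).tolist(), cv2.minAreaRect(q[:,:2].astype(np.float32)))
    sh=z>.072;q=Q[sh];print("shackle",len(q),q.mean(0),q.min(0),q.max(0),cv2.minAreaRect(q[:,:2].astype(np.float32)))
c=np.load("top.npz");P,r,o=pts(c)
Q=P[140:225,150:275];z=Q[...,2]
m=(z>.19)&(z<.225);q=Q[m];print("cap",np.median(q[:,2]),cv2.minAreaRect(q[:,:2].astype(np.float32)))
m=(z>.1)&(z<.196);q=Q[m];i=np.argsort(q[:,0]);print("hook",len(q));vv,uu=np.nonzero(m)
for u in range(20,125,6):
    k=uu==u
    if k.any():print(u+150,vv[k].mean()+140,Q[vv[k],uu[k]].mean(0).round(4))
big=np.hstack([cv2.resize(c["p"][150:230,165:275],None,fx=4,fy=4),cv2.resize(c["p"][160:210,400:440],(256,320))])
s=np.load("side.npz")["p"]
big2=np.hstack([cv2.resize(s[75:190,185:265],None,fx=4,fy=4,interpolation=2),cv2.resize(s[230:320,410:465],(281,460))])
big=cv2.copyMakeBorder(big,0,0,0,0,0)
cv2.imwrite("pics/c2.png",big2);cv2.imwrite("pics/c1.png",big)
```

```text
top tray z 0.005643281145348481
brass 151 [[0.4738, -0.2509, 0.0437], [0.4988, -0.2355, 0.0551], [0.5163, -0.2119, 0.0608]] ((0.49924197793006897, -0.23612791299819946), (0.05625192075967789, 0.024088896811008453), 40.134647369384766)
shackle 89 [ 0.49980611 -0.23513841  0.11102875] [ 0.47951792 -0.25222575  0.0769206 ] [ 0.52166667 -0.21814766  0.12943897] ((0.5010843276977539, -0.23549488186836243), (0.05164571851491928, 0.009361217729747295), 38.91182327270508)
side tray z 0.00546864540025223
brass 453 [[0.469, -0.2614, 0.0137], [0.4802, -0.2443, 0.0522], [0.5156, -0.2135, 0.057]] ((0.49653735756874084, -0.2358720600605011), (0.06005917116999626, 0.023761773481965065), 39.14150619506836)
shackle 270 [ 0.49289653 -0.23849968  0.1027935 ] [ 0.47625802 -0.25327756  0.07216058] [ 0.5163043  -0.21782308  0.12527893] ((0.49662530422210693, -0.23677736520767212), (0.04900837689638138, 0.010013090446591377), 39.04313278198242)
cap 0.20107488466978665 ((0.47058215737342834, 0.2874957323074341), (0.2294076681137085, 0.09342849999666214), 71.6202621459961)
hook 659
194 199.0 [0.4446 0.3472 0.1942]
206 200.0 [0.4454 0.3256 0.1611]
212 190.5 [0.4706 0.3138 0.1484]
218 181.35714285714286 [0.4966 0.3019 0.1346]
224 193.5 [0.4629 0.2831 0.1474]
230 193.0 [0.4669 0.2719 0.1263]
236 191.75 [0.4666 0.2508 0.1566]
242 196.0 [0.4536 0.2327 0.1727]
248 198.0 [0.4485 0.2178 0.1726]
254 200.0 [0.4436 0.203  0.1716]
260 201.5 [0.438  0.1858 0.1892]
272 155.0 [0.5677 0.1648 0.1151]
```

View pics/c1.png

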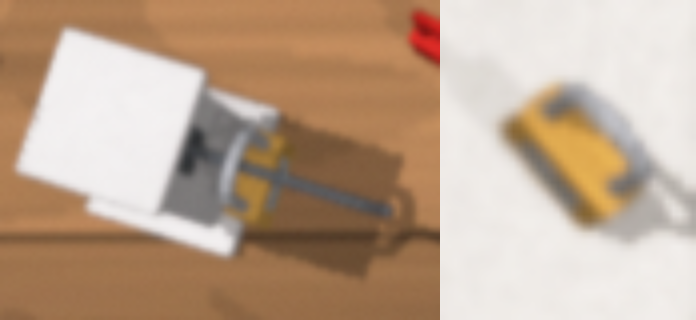

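View pics/c2.png

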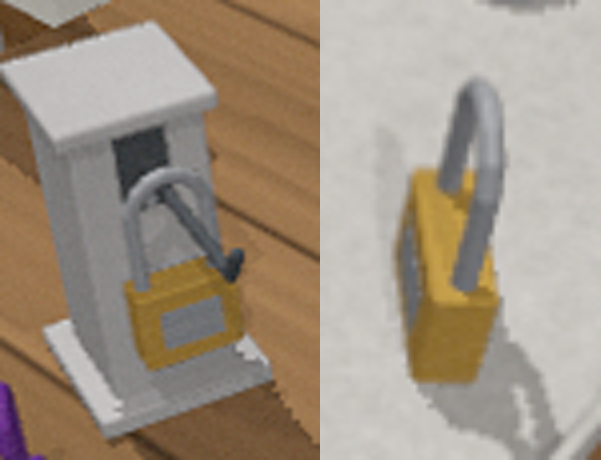

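The crops show the hung lock close to the post, with free bar running to the upturned tip. The spare stands upright with its shackle wide along roughly 39°. Next I'll refine the post and hook pose.

```bash
cat >> h.py <<'E'
def post(c,box):
    P,r,o=pts(c);x0,y0,x1,y1=box;Q=P[y0:y1,x0:x1];z=Q[...,2]
    m=((z>.193)&(z<.21)).astype(np.uint8);n,l,s,_=cv2.connectedComponentsWithStats(cv2.morphologyEx(m,cv2.MORPH_OPEN,np.ones((5,5))))
    q=Q[l==1+np.argmax(s[1:,4])];R=cv2.minAreaRect(q[:,:2].astype(np.float32));print("cap",R,np.median(q[:,2]));C=np.array(R[0])
    d=np.linalg.norm(Q[...,:2]-C,axis=-1)
    b=Q[(d>.095)&(d<.16)&(z>.163)&(z<.18)];g=cv2.fitLine(b[:,:2].astype(np.float32),cv2.DIST_HUBER,0,.001,.001).ravel()
    u=g[:2]*np.sign(g[:2]@(C-g[2:]));print("bar",len(b),b.mean(0),"post +x dir",np.degrees(np.arctan2(u[1],u[0])),"cap offset",np.cross(u,C-g[2:]))
    t=Q[(d>.1)&(d<.2)&(z>.165)&(z<.2)];k=(t[:,:2]-C)@u;print("tip",k.min(),t[k<k.min()+.008].mean(0))
    off=(b[:,:2].mean(0)-C)@u
    for X in(-.125,-.178,-.25):print(X,b[:,:2].mean(0)+u*(X-off))
E
python3 - <<'E' 2>/dev/null
from h import *
post(np.load("top.npz"),(150,140,275,225))
post(np.load("side.npz"),(180,70,270,190))
E
```

```text
cap ((0.49181607365608215, 0.35171040892601013), (0.09414578974246979, 0.0932241678237915), 71.63480377197266) 0.20110538960801896
bar 84 [0.4524042  0.23032529 0.17228787] post +x dir 71.98246276680507 cap offset 6.620748996732928e-05
tip -0.1823478092778373 [0.43651659 0.18259289 0.19113749]
-0.125 [0.45321553 0.23281969]
-0.178 [0.4368222  0.18241871]
-0.25 [0.41455202 0.11394946]
cap ((0.4888332784175873, 0.35181981325149536), (0.09823552519083023, 0.09476548433303833), 72.41424560546875) 0.20077973680771433
bar 77 [0.44855015 0.23189784 0.17196936] post +x dir 72.47010389528334 cap offset -0.003149943887547746
tip -0.18241702302166668 [0.43279908 0.18225599 0.1893477 ]
-0.125 [0.4489978  0.23331502]
-0.178 [0.43303402 0.18277635]
-0.25 [0.41134738 0.11412003]
```

Emit:
{"op": "arm_command", "data": {"moves": [{"z": -0.3},{"z": -0.3},{"z": -0.3}], "claw": 1}}

```text
invalid input at $.moves[0]: expected keys x, y, z, wx, wy, wz
```

Emit:
{"op": "arm_command", "data": {"moves": [{"x": 0,"y": 0,"z": -0.3,"wx": 0,"wy": 0,"wz": 0},{"x": 0,"y": 0,"z": -0.3,"wx": 0,"wy": 0,"wz": 0},{"x": -0.9,"y": -1,"z": -0.3,"wx": 0,"wy": 0,"wz": 0},{"x": -0.9,"y": -1,"z": -0.3,"wx": 0,"wy": 0,"wz": 0},{"x": -0.9,"y": -1,"z": -0.3,"wx": 0,"wy": 0,"wz": 0},{"x": -0.9,"y": -1,"z": -0.3,"wx": 0,"wy": 0,"wz": 0},{"x": -0.9,"y": -1,"z": -0.3,"wx": 0,"wy": 0,"wz": 0},{"x": -0.9,"y": -1,"z": -0.3,"wx": 0,"wy": 0,"wz": 0}], "claw": 1}}

```text
time_s: 0.9
tool_pos: [0.2993, 0.2866, 0.3052]
tool_rot: [[-0.937, 0.349, 0.001], [0.349, 0.937, -0.001], [-0.001, -0.001, -1.0]]
ft_force: [-0.2, 0.3, 0.3]
opening: 0.0851
gripper_force: 0.0
```

Emit:
{"op": "arm_command", "data": {"moves": [{"x": -0.9,"y": -1,"z": 0,"wx": 0,"wy": 0,"wz": 0},{"x": -0.9,"y": -1,"z": 0,"wx": 0,"wy": 0,"wz": 0},{"x": -0.9,"y": -1,"z": 0,"wx": 0,"wy": 0,"wz": 0},{"x": -0.9,"y": -1,"z": 0,"wx": 0,"wy": 0,"wz": 0},{"x": -0.9,"y": -1,"z": 0,"wx": 0,"wy": 0,"wz": 0},{"x": -0.9,"y": -1,"z": 0,"wx": 0,"wy": 0,"wz": 0}]}}

```text
time_s: 1.5
tool_pos: [0.3994, 0.0361, 0.3054]
tool_rot: [[-0.937, 0.35, 0.001], [0.35, 0.937, -0.002], [-0.002, -0.001, -1.0]]
ft_force: [0.2, 0.5, -0.3]
opening: 0.0852
gripper_force: 0.0
```

Emit:
{"op": "arm_command", "data": {"moves": [{"x": -0.8,"y": -0.8,"z": 0,"wx": 0,"wy": 0,"wz": 0.08},{"x": -0.8,"y": -0.8,"z": 0,"wx": 0,"wy": 0,"wz": 0.08},{"x": -0.8,"y": -0.8,"z": 0,"wx": 0,"wy": 0,"wz": 0.08},{"x": -0.8,"y": -0.8,"z": 0,"wx": 0,"wy": 0,"wz": 0.08},{"x": -0.8,"y": -0.8,"z": 0,"wx": 0,"wy": 0,"wz": 0.08},{"x": -0.8,"y": -0.8,"z": 0,"wx": 0,"wy": 0,"wz": 0.08},{"x": -0.8,"y": -0.8,"z": 0,"wx": 0,"wy": 0,"wz": 0.08}]}}

```text
time_s: 2.2
tool_pos: [0.493, -0.1658, 0.3047]
tool_rot: [[-0.655, 0.756, -0.001], [0.756, 0.655, 0.001], [0.001, -0.0, -1.0]]
ft_force: [-0.0, -1.0, 1.0]
opening: 0.0855
gripper_force: 0.0
```

```bash
cat > spare.py <<'E'
from h import *
c=cam("wrist");P,r,o=pts(c);s=bot.get_state();print(s["time_s"],s["tool_pos"],o)
d=np.linalg.norm(P[...,:2]-np.array([.498,-.236]),axis=-1);z=P[...,2]
m=(d<.06)&(z>.1)&(z<.135);q=P[m];vv,uu=np.nonzero(m);print("crown",len(q),q.mean(0),q.max(0)[2],cv2.minAreaRect(q[:,:2].astype(np.float32)),uu.mean(),vv.mean())
m=(d<.06)&(z>.045)&(z<.065);q=P[m];print("blocktop",len(q),np.median(q[:,2]),cv2.minAreaRect(q[:,:2].astype(np.float32)))
cv2.imwrite("pics/w1.png",c["p"])
E
python3 spare.py
```

```text
2.25 [ 0.49281443 -0.16506788  0.30489642] [ 0.44753893 -0.11459843  0.43501032]
crown 387 [ 0.49856288 -0.23321471  0.11885639] 0.12769022216026352 ((0.4980924725532532, -0.2351401448249817), (0.05088435113430023, 0.009005234576761723), 39.32144546508789) 283.04651162790697 225.7906976744186
blocktop 766 0.057191048262146216 ((0.49835944175720215, -0.2347780168056488), (0.05947968736290932, 0.025063158944249153), 38.121402740478516)
```

View pics/w1.png

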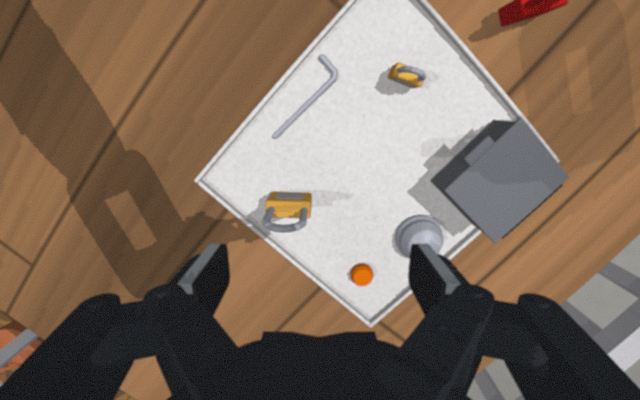

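The wrist view shows the spare at (288,210) with its crown at (285,222), and nothing stands near it. All three cameras agree on (0.498, -0.235) at about 39°.

Emit:
{"op": "arm_command", "data": {"moves": [{"x": -0.28,"y": -0.21,"z": 0.2,"wx": 0,"wy": 0,"wz": 0.005},{"x": -0.28,"y": -0.21,"z": 0.45,"wx": 0,"wy": 0,"wz": 0.005},{"x": -0.28,"y": -0.21,"z": 0.65,"wx": 0,"wy": 0,"wz": 0.005},{"x": -0.28,"y": -0.21,"z": 0.7,"wx": 0,"wy": 0,"wz": 0.005},{"x": -0.28,"y": -0.21,"z": 0.7,"wx": 0,"wy": 0,"wz": 0.005},{"x": -0.28,"y": -0.21,"z": 0.7,"wx": 0,"wy": 0,"wz": 0.005}]}}

```text
time_s: 2.85
tool_pos: [0.4986, -0.2345, 0.1661]
tool_rot: [[-0.633, 0.774, 0.001], [0.774, 0.633, -0.0], [-0.001, 0.0, -1.0]]
ft_force: [0.7, -0.4, 0.9]
opening: 0.0857
gripper_force: 0.0
```

Pose is on target, so I'll descend 80 mm and then close.

Emit:
{"op": "arm_command", "data": {"moves": [{"x": 0,"y": 0,"z": 0.1,"wx": 0,"wy": 0,"wz": 0},{"x": 0,"y": 0,"z": 0.2,"wx": 0,"wy": 0,"wz": 0},{"x": 0,"y": 0,"z": 0.3,"wx": 0,"wy": 0,"wz": 0},{"x": 0,"y": 0,"z": 0.4,"wx": 0,"wy": 0,"wz": 0},{"x": 0,"y": 0,"z": 0.4,"wx": 0,"wy": 0,"wz": 0},{"x": 0,"y": 0,"z": 0.4,"wx": 0,"wy": 0,"wz": 0}]}}

```text
time_s: 3.45
tool_pos: [0.4997, -0.2357, 0.0875]
tool_rot: [[-0.633, 0.775, 0.003], [0.775, 0.633, -0.002], [-0.003, 0.001, -1.0]]
ft_force: [-0.0, 0.4, 0.2]
opening: 0.0855
gripper_force: 0.0
```

Emit:
{"op": "arm_command", "data": {"moves": [{"x": 0,"y": 0,"z": 0,"wx": 0,"wy": 0,"wz": 0},{"x": 0,"y": 0,"z": 0,"wx": 0,"wy": 0,"wz": 0},{"x": 0,"y": 0,"z": 0,"wx": 0,"wy": 0,"wz": 0},{"x": 0,"y": 0,"z": 0,"wx": 0,"wy": 0,"wz": 0},{"x": 0,"y": 0,"z": 0,"wx": 0,"wy": 0,"wz": 0},{"x": 0,"y": 0,"z": 0,"wx": 0,"wy": 0,"wz": 0},{"x": 0,"y": 0,"z": 0,"wx": 0,"wy": 0,"wz": 0},{"x": 0,"y": 0,"z": 0,"wx": 0,"wy": 0,"wz": 0},{"x": 0,"y": 0,"z": 0,"wx": 0,"wy": 0,"wz": 0},{"x": 0,"y": 0,"z": 0,"wx": 0,"wy": 0,"wz": 0}], "claw": -1, "squeeze": 60}}

```text
time_s: 4.45
tool_pos: [0.4995, -0.2361, 0.0873]
tool_rot: [[-0.632, 0.775, 0.003], [0.775, 0.632, -0.002], [-0.003, 0.001, -1.0]]
ft_force: [0.6, 1.4, 5.4]
opening: 0.0507
gripper_force: 61.4
```

Emit:
{"op": "arm_command", "data": {"moves": [{"x": 0,"y": 0,"z": -0.05,"wx": 0,"wy": 0,"wz": 0},{"x": 0,"y": 0,"z": -0.12,"wx": 0,"wy": 0,"wz": 0},{"x": 0,"y": 0,"z": -0.22,"wx": 0,"wy": 0,"wz": 0},{"x": 0,"y": 0,"z": -0.34,"wx": 0,"wy": 0,"wz": 0},{"x": 0,"y": 0,"z": -0.46,"wx": 0,"wy": 0,"wz": 0},{"x": 0,"y": 0,"z": -0.58,"wx": 0,"wy": 0,"wz": 0},{"x": 0,"y": 0,"z": -0.7,"wx": 0,"wy": 0,"wz": 0},{"x": 0,"y": 0,"z": -0.8,"wx": 0,"wy": 0,"wz": 0},{"x": 0,"y": 0,"z": -0.85,"wx": 0,"wy": 0,"wz": 0},{"x": 0,"y": 0,"z": -0.85,"wx": 0,"wy": 0,"wz": 0}]}}

```text
time_s: 5.45
tool_pos: [0.499, -0.236, 0.2575]
tool_rot: [[-0.632, 0.775, 0.003], [0.775, 0.632, -0.002], [-0.004, 0.001, -1.0]]
ft_force: [-0.0, -0.0, -2.1]
opening: 0.0503
gripper_force: 62.7
```

Emit:
{"op": "arm_command", "data": {"moves": [{"x": 0.03,"y": 0.015,"z": 0,"wx": 0,"wy": 0,"wz": 0},{"x": 0.1,"y": 0.05,"z": 0,"wx": 0,"wy": 0,"wz": 0},{"x": 0.2,"y": 0.09,"z": 0,"wx": 0,"wy": 0,"wz": 0},{"x": 0.31,"y": 0.145,"z": 0,"wx": 0,"wy": 0,"wz": 0},{"x": 0.42,"y": 0.2,"z": 0,"wx": 0,"wy": 0,"wz": 0},{"x": 0.53,"y": 0.25,"z": 0,"wx": 0,"wy": 0,"wz": 0},{"x": 0.63,"y": 0.3,"z": 0,"wx": 0,"wy": 0,"wz": 0},{"x": 0.72,"y": 0.34,"z": 0,"wx": 0,"wy": 0,"wz": 0},{"x": 0.79,"y": 0.37,"z": 0,"wx": 0,"wy": 0,"wz": 0},{"x": 0.82,"y": 0.385,"z": 0,"wx": 0,"wy": 0,"wz": 0}]}}

```text
time_s: 6.45
tool_pos: [0.4529, -0.0576, 0.2543]
tool_rot: [[-0.633, 0.774, -0.002], [0.774, 0.633, 0.001], [0.002, -0.001, -1.0]]
ft_force: [0.0, -0.4, -3.0]
opening: 0.0499
gripper_force: 62.7
```

Emit:
{"op": "arm_command", "data": {"moves": [{"x": 0.03,"y": 0.015,"z": 0,"wx": 0,"wy": 0,"wz": 0.007},{"x": 0.08,"y": 0.04,"z": 0,"wx": 0,"wy": 0,"wz": 0.02},{"x": 0.16,"y": 0.075,"z": 0,"wx": 0,"wy": 0,"wz": 0.035},{"x": 0.24,"y": 0.11,"z": 0,"wx": 0,"wy": 0,"wz": 0.05},{"x": 0.32,"y": 0.15,"z": 0,"wx": 0,"wy": 0,"wz": 0.067},{"x": 0.41,"y": 0.19,"z": 0,"wx": 0,"wy": 0,"wz": 0.084},{"x": 0.5,"y": 0.235,"z": 0,"wx": 0,"wy": 0,"wz": 0.101},{"x": 0.59,"y": 0.28,"z": 0,"wx": 0,"wy": 0,"wz": 0.118},{"x": 0.68,"y": 0.32,"z": 0,"wx": 0,"wy": 0,"wz": 0.135},{"x": 0.76,"y": 0.36,"z": 0,"wx": 0,"wy": 0,"wz": 0.15},{"x": 0.81,"y": 0.385,"z": 0,"wx": 0,"wy": 0,"wz": 0.158},{"x": 0.81,"y": 0.385,"z": 0,"wx": 0,"wy": 0,"wz": 0.158}]}}

```text
time_s: 7.65
tool_pos: [0.4111, 0.1155, 0.2549]
tool_rot: [[0.302, 0.953, -0.001], [0.953, -0.302, 0.0], [-0.0, -0.001, -1.0]]
ft_force: [1.0, 0.4, -2.4]
opening: 0.05
gripper_force: 62.8
```

```bash
cat > look.py <<'E'
from h import *
import sys
s=bot.get_state();print(s["time_s"],s["tool_pos"],s["opening"],s["gripper_force"],s["ft_force"])
R=np.array(s["tool_rot"]);print("yaw",np.degrees(np.arctan2(R[1,1],R[0,1])))
for n in sys.argv[1:]:
    c=cam(n);cv2.imwrite("pics/%s_%d.png"%(n,s["time_s"]*100),c["p"]);np.savez("last_%s.npz"%n,**c);P,r,o=pts(c);z=P[...,2]
    T=np.array(s["tool_pos"]);d=np.linalg.norm(P[...,:2]-T[:2],axis=-1)
    hsv=cv2.cvtColor(c["p"],cv2.COLOR_BGR2HSV)
    m=(d<.06)&(hsv[...,1]>110)&(hsv[...,0]>12)&(hsv[...,0]<32)&(z>.03)&(z<T[2])
    q=P[m]
    if len(q)>20: print(n,"brass",len(q),np.percentile(q,[1,50,99],axis=0).round(4).tolist(),cv2.minAreaRect(q[:,:2].astype(np.float32)))
    vv,uu=np.nonzero(m);print(n,uu.mean(),vv.mean())
E
python3 look.py side wrist
```

```text
7.65 [0.41108053 0.11546818 0.25492818] 0.04995379879322606 62.77962975203991 [ 0.96784799  0.4117628  -2.38410858]
yaw -17.57669669891666
side brass 666 [[0.3794, 0.0958, 0.1746], [0.4038, 0.11, 0.2135], [0.4354, 0.1312, 0.224]] ((0.40993544459342957, 0.1147732213139534), (0.02669147588312626, 0.05994228646159172), 71.74201965332031)
side 257.0735735735736 153.68168168168168
wrist brass 4240 [[0.3848, 0.1027, 0.1794], [0.4112, 0.1199, 0.2249], [0.4407, 0.1348, 0.2267]] ((0.4110706150531769, 0.11594650149345398), (0.023863328620791435, 0.05916424095630646), 72.11250305175781)
wrist 317.76014150943394 223.32004716981132
```

```bash
python3 - <<'E' 2>/dev/null
from h import *
c=np.load("last_wrist.npz");P,r,o=pts(c);z=P[...,2]
C=np.array([.4905,.3515]);u=np.array([np.cos(np.radians(72.1)),np.sin(np.radians(72.1))]);w=np.array([-u[1],u[0]])
a=(P[...,:2]-C)@u;l=(P[...,:2]-C)@w
m=(a<-.095)&(a>-.16)&(abs(l)<.02)&(z>.163)&(z<.18);print("bar",m.sum(),P[m].mean(0) if m.any() else 0)
for k in np.arange(-.16,-.09,.01):
    n=m&(abs(a-k)<.005)
    if n.any():print(round(k,3),l[n].mean(),l[n].min(),l[n].max(),P[n].mean(0))
n=(abs(l)<.02)&(a<-.16)&(a>-.2)&(z>.165)&(z<.2);print("tip",n.sum(),P[n].mean(0),P[n].max(0),a[n].min())
im=c["p"];cv2.imwrite("pics/w2.png",im)
E
```

```text
bar 954 [0.44698051 0.22220392 0.17480563]
-0.16 0.001613530469280821 -0.001987146124029199 0.00526630114966206 [0.44055003 0.20210163 0.17468925]
-0.15 0.0017442300391924312 -0.0019206472630480295 0.005306863782886018 [0.44276143 0.2093735  0.17481294]
-0.14 0.001718246395009775 -0.0023930170658008295 0.005361774229270487 [0.4458793  0.21894204 0.17481511]
-0.13 0.001546539382451104 -0.002343536444991332 0.005399025453914539 [0.44907148 0.22826657 0.17480123]
-0.12 0.0017152237829217403 -0.0021798915028383463 0.005460490426957847 [0.45199584 0.23786939 0.17487118]
-0.11 0.0017148729891686256 -0.0020476856253066676 0.0054712196633443875 [0.45365414 0.24300246 0.17434507]
tip 387 [0.4364492  0.18974479 0.18665424] [0.44308809 0.20051103 0.19696975] -0.1802466923575086
```

View pics/w2.png

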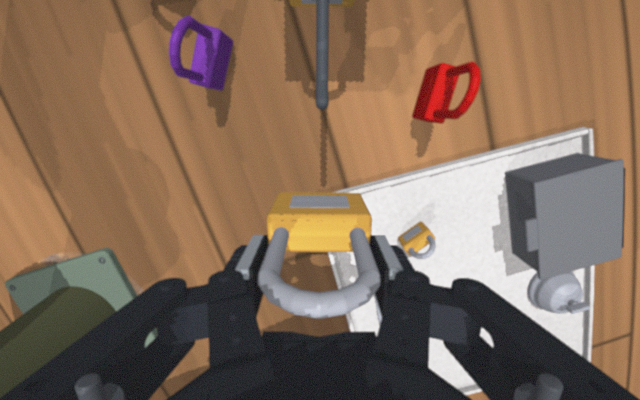

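The wrist view shows the lock gripped squarely by its shackle legs at (320,250), with the hook tip at (322,103) straight ahead. I'll lower it in front of the tip, then slide it on.

Emit:
{"op": "arm_command", "data": {"moves": [{"x": 0,"y": 0.004,"z": 0.05,"wx": 0,"wy": 0,"wz": 0},{"x": 0,"y": 0.0075,"z": 0.12,"wx": 0,"wy": 0,"wz": 0},{"x": 0,"y": 0.0075,"z": 0.2,"wx": 0,"wy": 0,"wz": 0},{"x": 0,"y": 0.0075,"z": 0.28,"wx": 0,"wy": 0,"wz": 0},{"x": 0,"y": 0.0075,"z": 0.34,"wx": 0,"wy": 0,"wz": 0},{"x": 0,"y": 0.0075,"z": 0.37,"wx": 0,"wy": 0,"wz": 0},{"x": 0,"y": 0.0075,"z": 0.37,"wx": 0,"wy": 0,"wz": 0},{"x": 0,"y": 0.0075,"z": 0.37,"wx": 0,"wy": 0,"wz": 0}]}}

```text
time_s: 8.55
tool_pos: [0.4135, 0.114, 0.1817]
tool_rot: [[0.304, 0.953, 0.001], [0.953, -0.304, 0.0], [0.0, 0.001, -1.0]]
ft_force: [-0.3, -0.3, -2.4]
opening: 0.0502
gripper_force: 62.8
```

Emit:
{"op": "arm_command", "data": {"moves": [{"x": 0.03,"y": 0,"z": 0,"wx": 0,"wy": 0,"wz": 0},{"x": 0.08,"y": 0,"z": 0,"wx": 0,"wy": 0,"wz": 0},{"x": 0.14,"y": 0,"z": 0,"wx": 0,"wy": 0,"wz": 0},{"x": 0.2,"y": 0,"z": 0,"wx": 0,"wy": 0,"wz": 0},{"x": 0.26,"y": 0,"z": 0,"wx": 0,"wy": 0,"wz": 0},{"x": 0.32,"y": 0,"z": 0,"wx": 0,"wy": 0,"wz": 0},{"x": 0.38,"y": 0,"z": 0,"wx": 0,"wy": 0,"wz": 0},{"x": 0.4,"y": 0,"z": 0,"wx": 0,"wy": 0,"wz": 0},{"x": 0.4,"y": 0,"z": 0,"wx": 0,"wy": 0,"wz": 0}]}}

```text
time_s: 9.45
tool_pos: [0.4374, 0.1909, 0.1812]
tool_rot: [[0.303, 0.953, -0.0], [0.953, -0.303, -0.0], [-0.0, -0.0, -1.0]]
ft_force: [0.0, 1.2, -3.0]
opening: 0.0502
gripper_force: 62.8
```

```bash
python3 look.py wrist side; python3 -c "
import cv2,glob
s=sorted(glob.glob('pics/side_*.png'))
import os
f=max(s,key=os.path.getmtime);a=cv2.imread(f)[60:200,160:300];g=max(glob.glob('pics/wrist_*.png'),key=os.path.getmtime);b=cv2.imread(g)[0:330,200:430]
cv2.imwrite('pics/c3.png',cv2.hconcat([cv2.resize(a,(500,500)),cv2.resize(b,(300,500))]))"
```

```text
9.45 [0.437431   0.19093591 0.18117896] 0.05015063436893823 62.80473209917545 [ 0.01921894  1.20129044 -2.96852021]
yaw -17.625786273907472
wrist brass 3625 [[0.4107, 0.178, 0.1059], [0.4365, 0.1962, 0.151], [0.4676, 0.2111, 0.1733]] ((0.4426538348197937, 0.19428519904613495), (0.031054336577653885, 0.06853169202804565), 72.5395736694336)
wrist 318.67172413793105 222.4601379310345
side brass 533 [[0.4052, 0.1703, 0.1004], [0.4303, 0.1854, 0.1394], [0.4613, 0.2051, 0.1559]] ((0.43235477805137634, 0.1910993605852127), (0.027291975915431976, 0.06857264041900635), 71.05171966552734)
side 245.093808630394 161.63039399624765
```

View pics/c3.png

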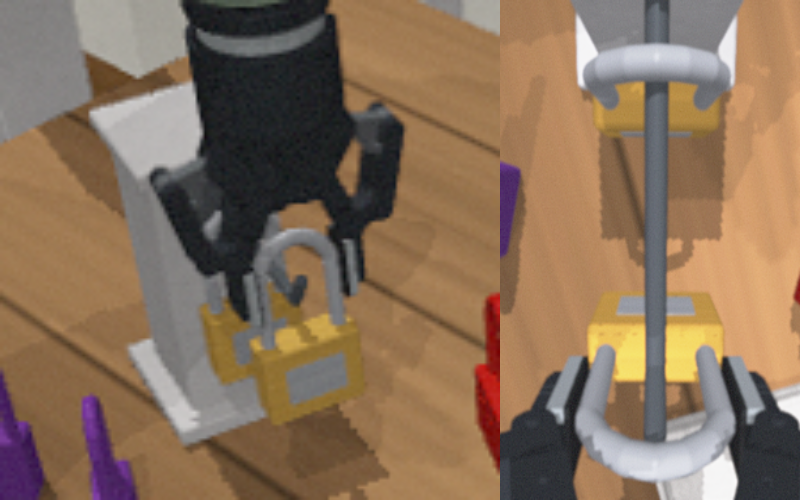

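The hook passes centrally through the shackle and the hung lock is well clear. I'll go on 42 mm, then lower.

Emit:
{"op": "arm_command", "data": {"moves": [{"x": 0.03,"y": 0,"z": 0,"wx": 0,"wy": 0,"wz": 0},{"x": 0.07,"y": 0,"z": 0,"wx": 0,"wy": 0,"wz": 0},{"x": 0.12,"y": 0,"z": 0,"wx": 0,"wy": 0,"wz": 0},{"x": 0.17,"y": 0,"z": 0,"wx": 0,"wy": 0,"wz": 0},{"x": 0.2,"y": 0,"z": 0,"wx": 0,"wy": 0,"wz": 0},{"x": 0.21,"y": 0,"z": 0,"wx": 0,"wy": 0,"wz": 0},{"x": 0.21,"y": 0,"z": 0,"wx": 0,"wy": 0,"wz": 0}]}}

```text
time_s: 10.25
tool_pos: [0.4501, 0.2307, 0.1812]
tool_rot: [[0.303, 0.953, -0.0], [0.953, -0.303, -0.0], [-0.0, -0.0, -1.0]]
ft_force: [0.4, 1.1, -2.7]
opening: 0.0502
gripper_force: 62.8
```

Emit:
{"op": "arm_command", "data": {"moves": [{"x": 0,"y": 0,"z": 0.03,"wx": 0,"wy": 0,"wz": 0},{"x": 0,"y": 0,"z": 0.06,"wx": 0,"wy": 0,"wz": 0},{"x": 0,"y": 0,"z": 0.1,"wx": 0,"wy": 0,"wz": 0},{"x": 0,"y": 0,"z": 0.13,"wx": 0,"wy": 0,"wz": 0},{"x": 0,"y": 0,"z": 0.15,"wx": 0,"wy": 0,"wz": 0},{"x": 0,"y": 0,"z": 0.16,"wx": 0,"wy": 0,"wz": 0},{"x": 0,"y": 0,"z": 0.17,"wx": 0,"wy": 0,"wz": 0},{"x": 0,"y": 0,"z": 0.17,"wx": 0,"wy": 0,"wz": 0}]}}

```text
time_s: 11.05
tool_pos: [0.4501, 0.2303, 0.1471]
tool_rot: [[0.304, 0.953, -0.0], [0.953, -0.304, -0.0], [-0.0, -0.0, -1.0]]
ft_force: [0.6, 0.6, -3.1]
opening: 0.0499
gripper_force: 62.8
```

Not touching yet, so I'll creep down 1 mm at a time.

Emit:
{"op": "arm_command", "data": {"moves": [{"x": 0,"y": 0,"z": 0.005,"wx": 0,"wy": 0,"wz": 0},{"x": 0,"y": 0,"z": 0.01,"wx": 0,"wy": 0,"wz": 0},{"x": 0,"y": 0,"z": 0.01,"wx": 0,"wy": 0,"wz": 0}]}}

```text
time_s: 11.35
tool_pos: [0.4501, 0.2303, 0.1453]
tool_rot: [[0.304, 0.953, 0.0], [0.953, -0.304, -0.0], [-0.0, 0.0, -1.0]]
ft_force: [0.7, -0.5, -2.4]
opening: 0.0502
gripper_force: 62.8
```

Emit:
{"op": "arm_command", "data": {"moves": [{"x": 0,"y": 0,"z": 0.005,"wx": 0,"wy": 0,"wz": 0},{"x": 0,"y": 0,"z": 0.005,"wx": 0,"wy": 0,"wz": 0}]}}

```text
time_s: 11.55
tool_pos: [0.4503, 0.2304, 0.1448]
tool_rot: [[0.304, 0.953, 0.001], [0.953, -0.304, 0.0], [0.0, 0.0, -1.0]]
ft_force: [-0.9, 0.2, 0.6]
opening: 0.0505
gripper_force: 63.2
```

Contact: the hook now carries the weight. Easing the grip, then opening.

Emit:
{"op": "arm_command", "data": {"moves": [{"x": 0,"y": 0,"z": 0,"wx": 0,"wy": 0,"wz": 0},{"x": 0,"y": 0,"z": 0,"wx": 0,"wy": 0,"wz": 0},{"x": 0,"y": 0,"z": 0,"wx": 0,"wy": 0,"wz": 0}], "squeeze": 20}}

```text
time_s: 11.85
tool_pos: [0.4503, 0.2304, 0.1447]
tool_rot: [[0.304, 0.953, 0.001], [0.953, -0.304, 0.0], [0.0, 0.0, -1.0]]
ft_force: [-1.9, 0.1, 1.4]
opening: 0.0501
gripper_force: 63.2
```

Emit:
{"op": "arm_command", "data": {"moves": [{"x": 0,"y": 0,"z": 0,"wx": 0,"wy": 0,"wz": 0},{"x": 0,"y": 0,"z": 0,"wx": 0,"wy": 0,"wz": 0},{"x": 0,"y": 0,"z": 0,"wx": 0,"wy": 0,"wz": 0},{"x": 0,"y": 0,"z": 0,"wx": 0,"wy": 0,"wz": 0},{"x": 0,"y": 0,"z": 0,"wx": 0,"wy": 0,"wz": 0},{"x": 0,"y": 0,"z": 0,"wx": 0,"wy": 0,"wz": 0},{"x": 0,"y": 0,"z": 0,"wx": 0,"wy": 0,"wz": 0},{"x": 0,"y": 0,"z": 0,"wx": 0,"wy": 0,"wz": 0}], "claw": 1}}

```text
time_s: 12.65
tool_pos: [0.4501, 0.2303, 0.1443]
tool_rot: [[0.304, 0.953, 0.0], [0.953, -0.304, -0.0], [0.0, 0.0, -1.0]]
ft_force: [-0.8, 0.6, -0.3]
opening: 0.0854
gripper_force: 0.0
```

```bash
python3 look.py wrist side; python3 -c "
import cv2,glob
import os
a=cv2.imread(max(glob.glob('pics/side_*.png'),key=os.path.getmtime))[60:200,160:300];b=cv2.imread(max(glob.glob('pics/wrist_*.png'),key=os.path.getmtime))[0:330,200:430]
cv2.imwrite('pics/c4.png',cv2.hconcat([cv2.resize(a,(500,500)),cv2.resize(b,(300,500))]))"
```

```text
12.65 [0.45009555 0.23034009 0.14428718] 0.08543788197420762 0.0 [-0.79076154  0.55243277 -0.26994607]
yaw -17.695465881871836
wrist brass 3841 [[0.4229, 0.217, 0.0696], [0.4574, 0.237, 0.1146], [0.4813, 0.2891, 0.1164]] ((0.457237184047699, 0.2531915009021759), (0.07088297605514526, 0.060127370059490204), 71.69539642333984)
wrist 319.0697734964853 210.28638375423066
side brass 708 [[0.4186, 0.2103, 0.0645], [0.4457, 0.2292, 0.1034], [0.4886, 0.286, 0.1151]] ((0.46257516741752625, 0.24927185475826263), (0.07447298616170883, 0.0742095336318016), 72.52802276611328)
side 236.09745762711864 160.090395480226
```

View pics/c4.png

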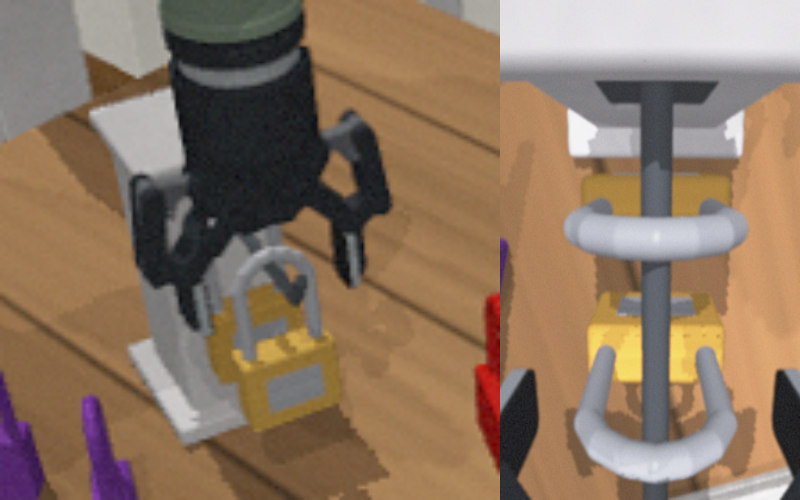

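Hanging and clear of the open fingers. Retract straight up and check.

Emit:
{"op": "arm_command", "data": {"moves": [{"x": 0,"y": 0,"z": -0.04,"wx": 0,"wy": 0,"wz": 0},{"x": 0,"y": 0,"z": -0.1,"wx": 0,"wy": 0,"wz": 0},{"x": 0,"y": 0,"z": -0.2,"wx": 0,"wy": 0,"wz": 0},{"x": 0,"y": 0,"z": -0.3,"wx": 0,"wy": 0,"wz": 0},{"x": 0,"y": 0,"z": -0.4,"wx": 0,"wy": 0,"wz": 0},{"x": 0,"y": 0,"z": -0.5,"wx": 0,"wy": 0,"wz": 0},{"x": 0,"y": 0,"z": -0.6,"wx": 0,"wy": 0,"wz": 0},{"x": 0,"y": 0,"z": -0.7,"wx": 0,"wy": 0,"wz": 0},{"x": 0,"y": 0,"z": -0.8,"wx": 0,"wy": 0,"wz": 0},{"x": 0,"y": 0,"z": -0.85,"wx": 0,"wy": 0,"wz": 0},{"x": 0,"y": 0,"z": -0.85,"wx": 0,"wy": 0,"wz": 0},{"x": 0,"y": 0,"z": -0.85,"wx": 0,"wy": 0,"wz": 0}]}}

```text
time_s: 13.95
tool_pos: [0.4498, 0.2303, 0.314]
tool_rot: [[0.304, 0.953, -0.0], [0.953, -0.304, -0.0], [-0.0, -0.0, -1.0]]
ft_force: [0.1, -0.2, -1.4]
opening: 0.0853
gripper_force: 0.0
```

Emit:
{"op": "arm_command", "data": {"moves": [{"x": 0,"y": 0,"z": 0,"wx": 0,"wy": 0,"wz": 0},{"x": 0,"y": 0,"z": 0,"wx": 0,"wy": 0,"wz": 0},{"x": 0,"y": 0,"z": 0,"wx": 0,"wy": 0,"wz": 0},{"x": 0,"y": 0,"z": 0,"wx": 0,"wy": 0,"wz": 0},{"x": 0,"y": 0,"z": 0,"wx": 0,"wy": 0,"wz": 0},{"x": 0,"y": 0,"z": 0,"wx": 0,"wy": 0,"wz": 0},{"x": 0,"y": 0,"z": 0,"wx": 0,"wy": 0,"wz": 0},{"x": 0,"y": 0,"z": 0,"wx": 0,"wy": 0,"wz": 0},{"x": 0,"y": 0,"z": 0,"wx": 0,"wy": 0,"wz": 0},{"x": 0,"y": 0,"z": 0,"wx": 0,"wy": 0,"wz": 0}]}}

```text
time_s: 14.95
tool_pos: [0.4501, 0.2304, 0.3143]
tool_rot: [[0.304, 0.953, 0.0], [0.953, -0.304, 0.0], [0.0, 0.0, -1.0]]
ft_force: [0.5, -0.4, 0.2]
opening: 0.0855
gripper_force: 0.0
```

```bash
python3 look.py side wrist; cp last_wrist.npz a.npz; python3 look.py wrist; python3 -c "
import cv2,glob,os,numpy as np
a=np.load('a.npz')['p'];b=np.load('last_wrist.npz')['p'];print('frame diff',cv2.absdiff(a,b).mean(),(cv2.absdiff(a,b).max(2)>40).sum())
s=np.load('last_side.npz')['p'][60:200,160:300];cv2.imwrite('pics/c5.png',cv2.hconcat([cv2.resize(s,(400,400)),cv2.resize(b[0:330,200:430],(300,400))]))"
```

```text
14.95 [0.45008794 0.23036162 0.31431645] 0.08548703204724567 0.0 [ 0.4725482  -0.36985343  0.21683519]
yaw -17.692632394192067
side brass 717 [[0.4182, 0.2102, 0.0648], [0.4456, 0.2293, 0.1042], [0.489, 0.2861, 0.1533]] ((0.45446380972862244, 0.2426075041294098), (0.07573578506708145, 0.09607432037591934), 5.21036958694458)
side 235.84518828451883 159.30962343096235
wrist brass 982 [[0.4225, 0.2188, 0.0714], [0.4549, 0.2369, 0.1146], [0.4885, 0.2888, 0.1172]] ((0.4572797417640686, 0.2543881833553314), (0.06852846592664719, 0.05919865518808365), 72.34112548828125)
wrist 318.3411405295316 162.44297352342159
15.05 [0.45009987 0.23034054 0.31429856] 0.08530995186972892 0.0 [-0.77817817  0.23678586  0.28372311]
yaw -17.694091832669418
wrist brass 984 [[0.4224, 0.2188, 0.0715], [0.4552, 0.237, 0.1145], [0.4884, 0.2888, 0.1169]] ((0.45726296305656433, 0.2544676959514618), (0.068387970328331, 0.05915525183081627), 72.24646759033203)
wrist 318.3993902439024 162.46138211382114
frame diff 2.868895833333333 0
```

View pics/c5.png

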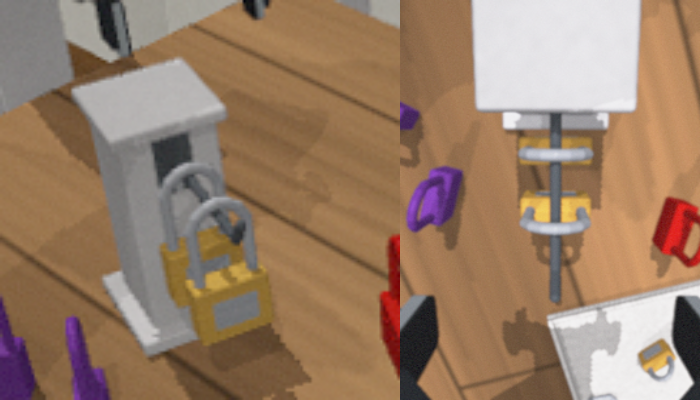

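Both locks hang still on the hook, with the big one between the first lock and the tip, and the gripper is clear.

```bash
python3 -c "
from plant import bot
print(bot.job_done())"
```

```text
the job is handed in; nothing more can be done
None
```

The big padlock now hangs still on the hook between the first padlock and the tip. The gripper is clear, the other locks were not touched, and I handed the job in at about 15 s; no verdict came back.

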